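# Find which way the canister cap unlocks and hold it off

### The job

I want to top up the canister that stands in the blue dish. Its quarter-turn cap opens one way or the other and nobody remembers which: feel gently by its orange grip bar which way it runs free, without forcing it against its stops, turn it that way until it releases, lift it straight off and finish while still holding it in the gripper, upright and still, a good 5 cm above its seat. Leave the other canister's cap and everything else on the bench alone.

Things in the scene. Friction and masses are not known exactly. Their poses are not given: they have to be found in the camera images.
- dish_blue: Blue round drip dish, 132 mm across, 12 mm high, fixed to the bench; origin at the centre of its underside. The canister to open stands at its centre.
- dish_yellow: Yellow round drip dish, 132 mm across, 12 mm high, fixed; origin at the centre of its underside. The other canister stands in it, to be left alone.
- canister_1: Round aluminium canister, 100 mm wide, fixed in a dish; origin at the centre of its underside, 4 mm above the bench, z up. Steel neck 70 mm wide, rim 122 mm above the origin; the cap rests on a seat 117 mm above the origin, recessed 5 mm. It looks like canister_2; either may stand in the blue dish. One opens anticlockwise, the other clockwise (from above); which is which cannot be seen.
- canister_2: Same as canister_1 except for the way it opens. The lock of both: a lug under the cap sits below a slotted plate. Turned the wrong way the cap meets a hard stop after 0.1 to 0.4 rad; the right way it runs free for 0.9 to 1.3 rad, then meets a hard stop, and there (within 0.15 rad of it) it lifts straight off. Elsewhere it lifts 2 mm at most.
- cap_1: Loose cap of canister_1, 56 to 112 g: black disc 53 mm wide, 10 mm thick, with an upright orange grip bar on top, 46 mm long (cap's x), 14 mm thick (cap's y). Origin on the axis at the disc's underside, 121 mm above the bench when seated; z up; the bar spans 10 to 38 mm above the origin. At the start its x axis is within 0.8 rad of world x. It turns easily (under 0.1 N m).
- cap_2: Loose cap of canister_2, the same as cap_1. Under each cap a stem with a crosswise lug reaches 13.5 mm below the origin, so the cap clears the neck's rim once it is 20 mm above its seat.
- pliers: Bystander: pliers with red grips, about 60x182x15 mm, lying between the dishes; origin at the centre of the underside.
- oil_bottle: Bystander: small green oil bottle with a red spout, 57 mm wide, 156 mm high, behind the dishes; origin at the centre of its underside.
- spool: Bystander: spool of solder with orange flange, 64 mm wide, 38 mm high, at the right; origin at the centre of its underside.
- tape_roll: Bystander: roll of black tape, 62 mm wide, 19 mm high, at the left; origin at the centre of its underside.

How it is judged (in metres and radians):
On the way:
1. the cap of the canister in the blue dish has been turned, in the fingers and still seated, by more than 0.75 rad from where it was locked (((horizontal distance between canister_1 and dish_blue below 0.03 m and angle between the x axis of cap_1 and the x axis of canister_1, either way round above 0.75 rad and z of cap_1 in the frame of canister_1 below 0.125 m and contact force between cap_1 and the fingers above 0.5 N) or (horizontal distance between canister_2 and dish_blue below 0.03 m and angle between the x axis of cap_2 and the x axis of canister_2, either way round above 0.75 rad and z of cap_2 in the frame of canister_2 below 0.125 m and contact force between cap_2 and the fingers above 0.5 N))), for 0.1 s.
At the end, for the whole second after the job is handed in: the cap of the canister in the blue dish is gripped by the fingers (over 1 N), its origin at least 160 mm above the bench (39 mm above its seat), upright within 0.35 rad, still (under 0.03 m/s), and touches neither canister (((horizontal distance between canister_1 and dish_blue below 0.03 m and height (world z) of cap_1 above 0.16 m and angle between cap_1's own z axis and vertical below 0.35 rad and contact force between cap_1 and the fingers above 1 N and contact force between cap_1 and canister_1 below 0.05 N and contact force between cap_1 and canister_2 below 0.05 N and linear speed of cap_1 below 0.03 m/s) or (horizontal distance between canister_2 and dish_blue below 0.03 m and height (world z) of cap_2 above 0.16 m and angle between cap_2's own z axis and vertical below 0.35 rad and contact force between cap_2 and the fingers above 1 N and contact force between cap_2 and canister_1 below 0.05 N and contact force between cap_2 and canister_2 below 0.05 N and linear speed of cap_2 below 0.03 m/s))); the arm keeps its last pose, push and grip.
It fails at once if a cap is forced: it presses on its canister with over 120 N (contact force between cap_1 and canister_1 above 120 N or contact force between cap_2 and canister_2 above 120 N).
It fails at once if the cap of the canister in the yellow dish is shifted by 10 mm or turned by 0.4 rad ((horizontal distance between canister_1 and dish_blue below 0.03 m and (distance of cap_2 from where it was at the start of the episode above 0.01 m or angle between the x axis of cap_2 and the x axis of canister_2, either way round above 0.4 rad)) or (horizontal distance between canister_2 and dish_blue below 0.03 m and (distance of cap_1 from where it was at the start of the episode above 0.01 m or angle between the x axis of cap_1 and the x axis of canister_1, either way round above 0.4 rad))).
It fails at once if a bystander (pliers, oil bottle, spool, tape roll) is moved by more than 30 mm (distance of any of pliers, oil_bottle, spool, tape_roll from where it was at the start of the episode above 0.03 m).
It also fails if it takes over 45 s, if anything falls off the work surface, if the arm or the gripper's body presses on something with over 40 N, if the wrist force passes 120 N, or if a joint passes its speed limit or range.

### The arm

A 7-joint arm with a two-finger parallel gripper is mounted at the origin on a cart in front of the work surface, level with it; the furniture and walls round the work are solid. World frame = base frame: x ahead of the robot, y to its left, z up, the work surface at z = 0. Lengths are in m, angles in degrees, forces in N, time in s.
With the tool pointing down it reaches from about 0.425 to 0.875 m from the base axis. Payload 4.7 kg.
Tool frame: the origin (TCP) lies between the finger pads; the fingertips stand env.tip_reach ahead of it and the grasp point (between the pads) lies 2 mm behind it (env.tip_reach is the distance from the TCP to the fingertips, in m); z points along the fingers, y is the line along which they close (so a half turn about z gives the same grasp; the last joint's range is limited). The gripper opens to 87 mm and grips with 3 to 60 N. Pads are 19 mm wide; open, the fingers measure 117 mm over their backs; the gripper's body (75 mm by 190 mm) begins 51 mm behind the grasp point.
Start: joints at [-66.457, 18.392, -4.016, 83.108, 1.295, 78.541, -3.26], TCP at [0.251, 0.6, 0.209] pointing down, gripper open.
Joint ranges: [-163.93, 163.93], [-17.29, 119.83], [-79.2, 71.16], [3.27, 140.29], [-89.18, 269.18], [5.43, 117.66], [-154.24, 154.24]. Speed limits (degrees/s): [147.25, 147.25, 180, 180, 180, 180, 180].

### API

Orientations are given as [roll, pitch, yaw] about the fixed x, y, z axes, in that order (R = Rz(yaw) Ry(pitch) Rx(roll)).
In Python, from cell import env, camrig, status gives the robot as it stands (env), with the cameras (camrig) and the readings (status).
- The arm moves only by the shell command python3 steer.py [FORCE], which reads ROWS from standard input. ROWS is a JSON list of rows, 1 to 8 of them, each of 5 numbers: dx, dy, dz in a scale on which 1.0 is 1 m, then a turn about the tool's z in parts of the range, where 1.0 means 90 degrees, then the finger opening in m; each row is the pose to reach, as a shift and turn from the pose commanded when the command began, along the tool's axes at that moment; what a row does not reach only later rows make up. A row lasts 1/12 s, in which the tool goes at most 0.0417 m and 7.16 degrees, less where a joint would pass 70% of its speed; a pose out of reach is approached as far as the arm can. The fingers move at their own pace and stop on an object; FORCE is the grip in N (left out, the last holds). Time passes only in rows, so rows that do not move let the fingers close. It prints the time, the measured TCP pose, the force, the opening and the grip force at its end. Shift and turn numbers lie between -1 and 1, and a call with a number outside is refused. Input that does not fit is refused with a message, and nothing moves.
- status.get_obs(): the state, without advancing time (a new reading comes with each control period).
- camrig.read_camera(name): name is "side" or "top"; returns a dict with "color" (480x640x3 uint8, blue, green, red), "fx", "fy", "cx", "cy" (pixels), "dist" ([k1, k2, p1, p2, k3] as OpenCV has them; the pictures are not rectified), "world_from_camera" (4x4, takes a point from camera to world coordinates). Camera axes: x right, y down, z forward; pixel columns grow to the right and rows downward; lengths in m; the calibration is good to about 2 mm. A picture is of the moment at which its call begins. There is no depth.
- env.sign_off(): hands the job in; it is judged then, once.
The state is a dict: "time_s": time; "qpos": joint angles; "joint_velocities": joint speeds; "effort": joint torques, N m; "tool_pos": TCP position; "tool_rot": TCP orientation; "force": force on the tool from outside, world axes, zero at the start; "wrist_torque": the same for the moment, N m; "grip_width": finger opening in m; "grasp_force": force on a finger pad.
Only numpy, scipy, OpenCV 4.12 (cv2) and the standard library are available. Lean on these libraries where they do the work, as an engineer would, in place of code of your own. Each camera call takes 0.05 s, during which the arm holds its last target. There are 200 camera calls.

## Working session

There is one attempt and no reset: what is moved stays moved. The work goes in short steps, Python scripts to look and compute and a shell command to move; the robot and the scene stay as the last step left them, time stands still between calls to the robot, and variables do not carry over. Pictures are saved under pics/ and viewed, at most 10 in all, crops included, and the job is handed in when it is done.

```bash
ls; mkdir -p pics; python3 - <<'E'
from cell import env, camrig, status
import cv2
o=status.get_obs(); print({k:o[k] for k in("time_s","tool_pos","tool_rot","force","grip_width")}, env.tip_reach)
for n in("top","side"):
    c=camrig.read_camera(n); cv2.imwrite(f"pics/{n}0.png",c["color"]); print(n,c["fx"],c["cx"],c["cy"],c["dist"],c["world_from_camera"])
E
```

```text
cell.py
pics
steer.py
{'time_s': 0.0, 'tool_pos': array([0.25102468, 0.59895463, 0.20747059]), 'tool_rot': array([-1.79892466e+02,  6.24948862e-03,  1.57267911e+02]), 'force': array([-0.54610535,  0.52416415, -0.33185209]), 'grip_width': 0.0872292856854612} 0.017
top 474.6680703067704 320.2526985638772 241.66909570377518 [-0.0496803  0.         0.         0.         0.       ] [[-0.02082042 -0.99685537  0.07645842  0.50044494]
 [-0.9994737   0.02265586  0.02321723 -0.02052348]
 [-0.02487645 -0.07593479 -0.99680242  1.28046   ]
 [ 0.          0.          0.          1.        ]]
side 621.8671669894161 335.1986624888834 240.6121235059425 [-0.05992773  0.          0.          0.          0.        ] [[-0.99899738 -0.01604019  0.04179646  0.52252683]
 [-0.04424967  0.49552735 -0.86746447  1.56347443]
 [-0.00679699 -0.86844422 -0.4957403   1.01395678]
 [ 0.          0.          0.          1.        ]]
```

View pics/top0.png

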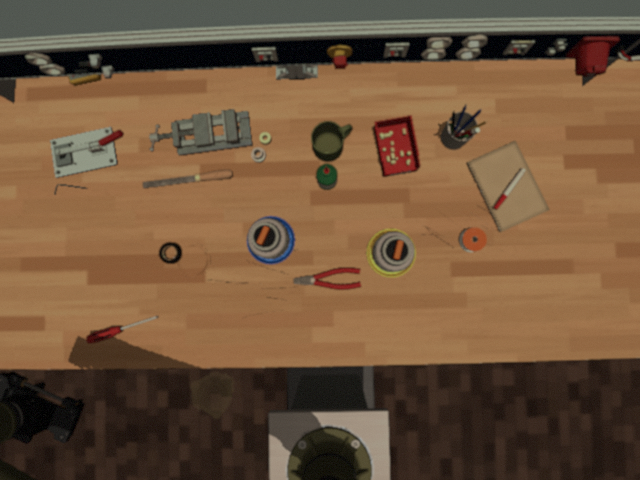

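View pics/side0.png

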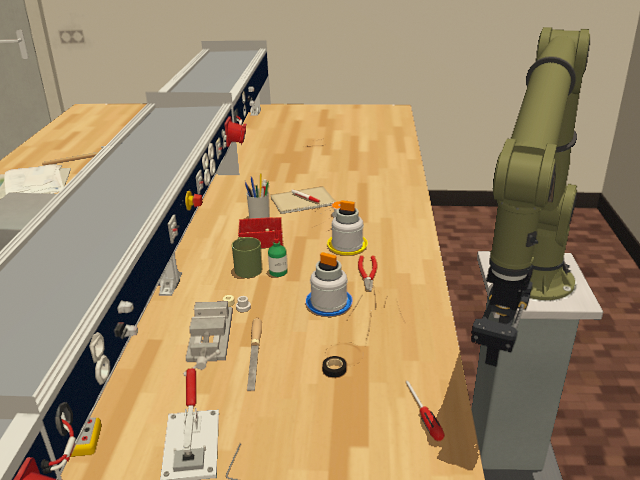

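The top view shows the blue dish at about (270,240), with its cap's orange bar at (264,236). In the side view the blue dish's canister is at (328,290) and its bar at (328,260). The other canister stands in the yellow dish to the robot's right. Next I'll measure the bar and the dish.

```bash
cat > h.py <<'E'
import cv2, numpy as np
from cell import env, camrig, status
def rays(c,uv):
    K=np.array([[c["fx"],0,c["cx"]],[0,c["fy"],c["cy"]],[0,0,1]])
    n=cv2.undistortPoints(np.float64(uv).reshape(-1,1,2),K,np.array(c["dist"]))[:,0]
    T=np.array(c["world_from_camera"]); return T[:3,3], np.c_[n,np.ones(len(n))]@T[:3,:3].T
def plane(c,uv,z):
    o,d=rays(c,uv); return o+d*((z-o[2])/d[:,2])[:,None]
def mask(c,lo,hi,box):
    m=cv2.inRange(cv2.cvtColor(c["color"],cv2.COLOR_BGR2HSV),lo,hi)
    k=np.zeros_like(m); x0,y0,x1,y1=box; k[y0:y1,x0:x1]=m[y0:y1,x0:x1]; return k
E
python3 - <<'E'
from h import *
np.set_printoptions(precision=4,suppress=True)
c=camrig.read_camera("top"); s=camrig.read_camera("side")
for nm,b,lo,hi in(("blue",(235,205,310,275),(100,120,50),(130,255,255)),("yellow",(355,215,430,285),(24,120,80),(35,255,255))):
    m=mask(c,lo,hi,b); p=cv2.findNonZero(m)
    w=plane(c,cv2.convexHull(p)[:,0],.012); print(nm,cv2.minEnclosingCircle(np.float32(w[:,:2])),len(p))
for b in((250,222,280,250),(385,235,412,262)):
    m=mask(c,(5,150,100),(17,255,255),b); p=cv2.findNonZero(m)[:,0]
    w=plane(c,p,.155)[:,:2]; r=cv2.minAreaRect(np.float32(w*1000)); ev=np.linalg.eigh(np.cov((w-w.mean(0)).T))[1][:,1]
    print("bar",len(p),w.mean(0),r,np.degrees(np.arctan2(ev[1],ev[0])))
m=mask(s,(5,150,100),(20,255,255),(310,245,345,275)); p=cv2.findNonZero(m)[:,0]; print("side",len(p),p.mean(0),p.min(0),p.max(0),plane(s,[p.mean(0)],.147))
big=[cv2.resize(c["color"][205:275,235:305],(420,420),interpolation=2),cv2.resize(s["color"][240:310,290:360],(420,420)[:2],interpolation=2)]
cv2.imwrite("pics/crop.png",cv2.resize(np.hstack(big),(800,400)))
E
```

```text
blue ((0.6061433553695679, 0.14318649470806122), 0.06216460466384888) 282
yellow ((0.5646077990531921, -0.1785840392112732), 0.06474003940820694) 270
bar 111 [0.6067 0.1435] ((606.6329956054688, 143.63412475585938), (14.032472610473633, 44.916160583496094), 62.656009674072266) 154.5593539787153
bar 113 [ 0.5647 -0.1786] ((564.756591796875, -178.64190673828125), (13.758901596069336, 44.43859100341797), 74.1220703125) 164.5435765748388
side 194 [328.299 258.268] [320 247] [343 265] [[0.6099 0.1424 0.147 ]]
```

View pics/crop.png

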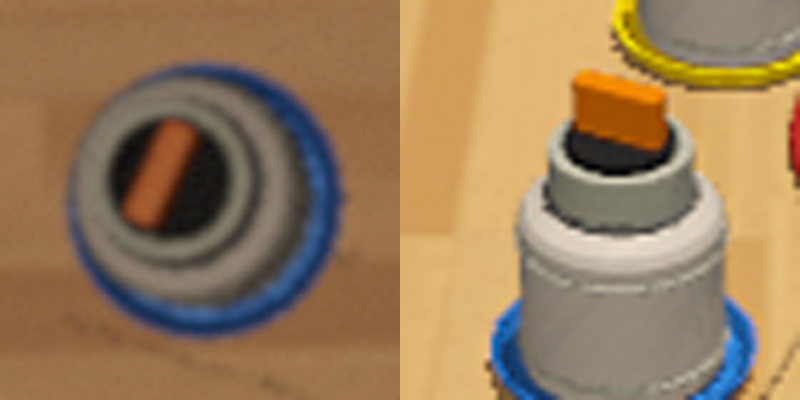

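The bar centre is at about (0.6065, 0.143), its long axis at about -26° (tool yaw 154°). I'll carry the tool across at the present height.

Units first: turns go in shares of 90 degrees. So 3 degrees / 90 = 0.0333.

```bash
echo '[[-0.03,-0.017,0,0,0.087],[-0.06,-0.034,0,0,0.087],[-0.095,-0.053,0,0,0.087],[-0.13,-0.073,0,0,0.087],[-0.165,-0.092,0,0,0.087],[-0.2,-0.112,0,0,0.087],[-0.23,-0.129,0,0,0.087],[-0.25,-0.14,0,0,0.087]]' | python3 steer.py 5; echo '[[-0.03,-0.017,0,0,0.087],[-0.06,-0.034,0,0,0.087],[-0.095,-0.053,0,0,0.087],[-0.13,-0.073,0,0.0111,0.087],[-0.165,-0.092,0,0.0222,0.087],[-0.2,-0.112,0,0.0333,0.087],[-0.23,-0.129,0,0.0333,0.087],[-0.25,-0.14,0,0.0333,0.087]]' | python3 steer.py
cat >> h.py <<'E'
def go(p,yaw):
    o=status.get_obs(); y=np.radians(o["tool_rot"][2]); d=np.array(p)-o["tool_pos"]
    print("t",o["time_s"],"tool dx dy dz turn:",np.round([d[0]*np.cos(y)+d[1]*np.sin(y),d[0]*np.sin(y)-d[1]*np.cos(y),-d[2]],4),round(o["tool_rot"][2]-yaw,2),o["tool_pos"],o["tool_rot"],o["qpos"].round(1) if hasattr(o["qpos"],"round") else o["qpos"])
E
python3 -c "
from h import *
go([.6065,.1433,.1535],154)"
```

```text
time_s: 0.87
tool_pos: [0.4306, 0.3695, 0.2087]
tool_rot: [-180.0, 0.1, 157.0]
force: [0.2, -0.8, -0.5]
grip_width: 0.0866
grasp_force: 0.0
time_s: 1.53
tool_pos: [0.6061, 0.1431, 0.2085]
tool_rot: [-179.9, 0.1, 154.0]
force: [-0.8, -0.8, 0.4]
grip_width: 0.087
grasp_force: 0.0
t 1.5333 tool dx dy dz turn: [-0.0003  0.0003  0.055 ] -0.0 [0.60610204 0.14312255 0.20848195] [-1.79914119e+02  9.72830998e-02  1.53996580e+02] [-29.9  15.2  17.2  88.   -4.4  77.5  51.6]
```

```bash
echo '[[0,0,0.015,0,0.087],[0,0,0.03,0,0.06],[0,0,0.045,0,0.04],[0,0,0.054,0,0.035],[0,0,0.055,0,0.035],[0,0,0.055,0,0.035]]' | python3 steer.py 8; python3 - <<'E'
from h import *
c=camrig.read_camera("top"); s=camrig.read_camera("side")
cv2.imwrite("pics/g1.png",np.hstack([cv2.resize(c["color"][190:290,220:320],(400,400)),cv2.resize(s["color"][190:310,270:390],(400,400))]))
E
```

```text
time_s: 2.03
tool_pos: [0.6038, 0.1481, 0.1532]
tool_rot: [-180.0, -0.0, 154.3]
force: [0.2, -0.9, 0.2]
grip_width: 0.0613
grasp_force: 0.0
```

View pics/g1.png

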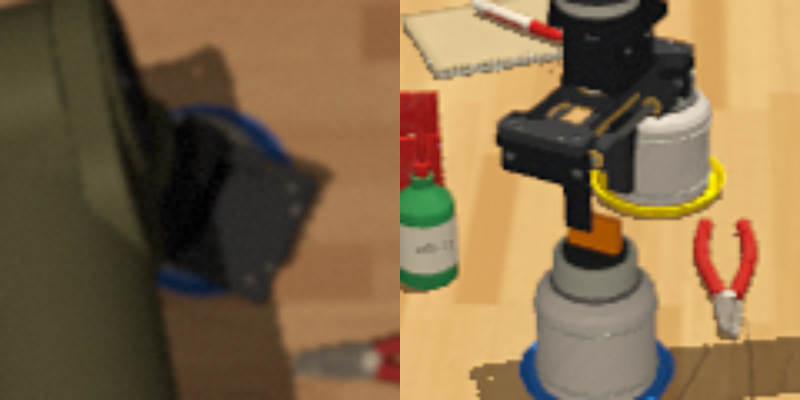

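The fingers straddle the bar: in the side view the bar is at about (595,235) of the crop and the near finger at (578,205). The arm settled about 5 mm off, so I'll correct that before closing.

```bash
echo '[[0,0,0,0,0.04],[0,0,0,0,0.04]]' | python3 steer.py; python3 -c "
from h import *
go([.6065,.1433,.1535],154)"
```

```text
time_s: 2.3
tool_pos: [0.6047, 0.1483, 0.1546]
tool_rot: [179.9, 0.1, 154.3]
force: [0.6, -0.5, -0.4]
grip_width: 0.0432
grasp_force: 0.0
t 2.3 tool dx dy dz turn: [-0.0038 -0.0037  0.0011] 0.28 [0.60473299 0.1483     0.15462897] [1.79924804e+02 7.15526423e-02 1.54278886e+02] [-30.   16.9  16.7  92.1  -5.1  71.6  51.9]
```

```bash
echo '[[-0.004,-0.004,0.001,0,0.04],[-0.004,-0.004,0.001,0,0.04],[-0.004,-0.004,0.001,0,0.04],[-0.004,-0.004,0.001,0,0.04]]' | python3 steer.py; python3 -c "
from h import *
go([.6065,.1433,.1535],154)"
```

```text
time_s: 2.63
tool_pos: [0.6061, 0.1425, 0.1527]
tool_rot: [180.0, 0.0, 154.2]
force: [0.3, 0.4, -0.1]
grip_width: 0.0406
grasp_force: 0.0
t 2.6333 tool dx dy dz turn: [ 0.      0.0009 -0.0008] 0.24 [0.60613345 0.14248566 0.15265717] [1.79989866e+02 4.38388922e-03 1.54242900e+02] [-29.5  17.   16.9  92.2  -5.1  71.5  52.5]
```

Centred. Closing gently.

```bash
echo '[[0,0,0,0,0.025],[0,0,0,0,0.018],[0,0,0,0,0.01],[0,0,0,0,0.005],[0,0,0,0,0.005],[0,0,0,0,0.005]]' | python3 steer.py 8; python3 -c "
from h import *
go([.6065,.1433,.1535],154);o=status.get_obs();print(o['force'],o['wrist_torque'])"
```

```text
time_s: 3.13
tool_pos: [0.606, 0.1428, 0.1526]
tool_rot: [180.0, 0.0, 154.3]
force: [-0.4, -0.2, 0.1]
grip_width: 0.0091
grasp_force: 0.0
t 3.1333 tool dx dy dz turn: [-0.0002  0.0007 -0.0009] 0.27 [0.60603328 0.14275469 0.15259618] [1.79994863e+02 2.15229334e-03 1.54272968e+02] [-29.5  17.   16.8  92.2  -5.1  71.5  52.5]
[-0.40786978 -0.16402266  0.14790704] [-0.02125037 -0.01138417 -0.00969358]
```

The opening fell below 14 mm with no force, so something is off. I'll look.

```bash
python3 - <<'E'
from h import *
s=camrig.read_camera("side")
cv2.imwrite("pics/g2.png",cv2.resize(s["color"][190:310,270:390],(600,600),interpolation=2))
E
```

```text
(no output)
```

View pics/g2.png

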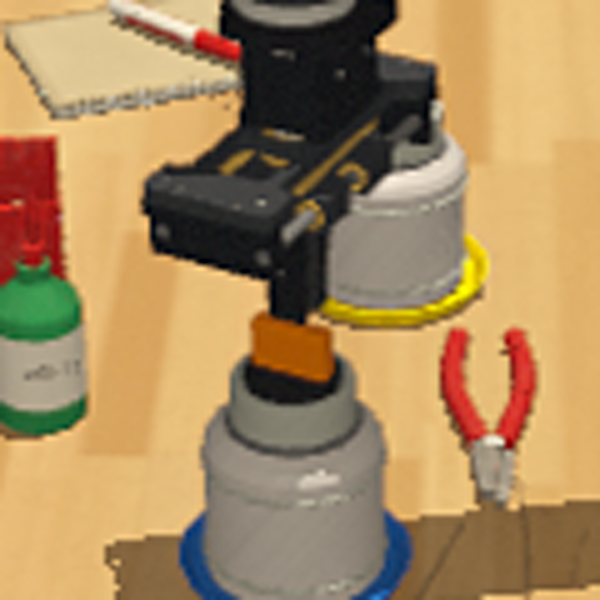

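```bash
python3 - <<'E'
from h import *
s=camrig.read_camera("side"); T=np.linalg.inv(s["world_from_camera"]); K=np.array([[s["fx"],0,s["cx"]],[0,s["fy"],s["cy"]],[0,0,1]])
t=status.get_obs()["tool_pos"]
P=np.array([t,t-[0,0,.017],t+[0,0,.049],[.6065,.1433,.159],[.6065,.1433,.131]])
print(cv2.projectPoints(P,cv2.Rodrigues(T[:3,:3])[0],T[:3,3],K,np.array(s["dist"]))[0][:,0])
m=mask(s,(5,150,100),(20,255,255),(310,240,345,275)); x,y,w,h,a=cv2.connectedComponentsWithStats(m)[2][1:].T; print(x,y,w,h,a)
E
```

```text
[[329.69383111 256.57686173]
 [329.76474713 261.98844897]
 [329.48561971 240.6653568 ]
 [329.48890858 254.62832245]
 [329.60729323 263.54820464]]
[320 335 338] [252 253 254] [17  1  2] [14  1  1] [181   1   2]
```

The side view puts the fingertips at v≈254, right at the top edge of the bar. That makes the tips about 25 mm higher than the stated numbers suggest, and the fingers closed above the bar. I'll reopen, go lower with a force check and look again.

```bash
echo '[[0,0,0,0,0.045],[0,0,0,0,0.045],[0,0,0,0,0.045],[0,0,0,0,0.045],[0,0,0,0,0.045]]' | python3 steer.py; python3 - <<'E'
from h import *
s=camrig.read_camera("side"); T=np.linalg.inv(s["world_from_camera"]); K=np.array([[s["fx"],0,s["cx"]],[0,s["fy"],s["cy"]],[0,0,1]])
o=status.get_obs(); t=o["tool_pos"]; y=np.radians(o["tool_rot"][2]); a=np.array([np.sin(y),-np.cos(y),0])
g=o["grip_width"]/2
P=np.array([t+a*q-[0,0,r] for q in(g,g+.015) for r in(.017,-.008)])
q=cv2.projectPoints(P,cv2.Rodrigues(T[:3,:3])[0],T[:3,3],K,np.array(s["dist"]))[0][:,0]
print(o["grip_width"],q)
im=cv2.resize(s["color"][190:310,270:390],(600,600),interpolation=2)
for p,cl in zip(q,((0,255,0),(255,0,255),(0,255,0),(255,0,255))): cv2.circle(im,tuple(int(v) for v in (p-[270,190])*5),3,cl,-1)
cv2.imwrite("pics/g3.png",im)
E
```

```text
time_s: 3.65
tool_pos: [0.6061, 0.1427, 0.1526]
tool_rot: [180.0, 0.0, 154.3]
force: [-0.2, -0.9, -0.3]
grip_width: 0.0321
grasp_force: 0.0
0.036034523062132735 [[326.51447297 265.12055324]
 [326.38439191 257.10076339]
 [323.77062554 267.7796612 ]
 [323.61860769 259.72434622]]
```

View pics/g3.png

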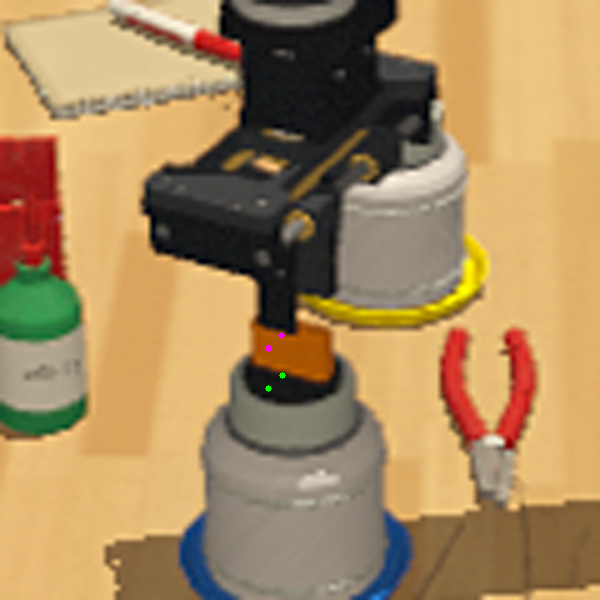

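The near fingertip ends at crop (277,332), which is about z 0.161. That confirms the tips sit above the bar. I'll go down about 22 mm in checked steps.

```bash
echo '[[0,0,0,0,0.05],[0,0,0,0,0.05],[0,0,0.005,0,0.05],[0,0,0.01,0,0.05],[0,0,0.01,0,0.05]]' | python3 steer.py; echo '[[0,0,0.005,0,0.05],[0,0,0.01,0,0.05],[0,0,0.01,0,0.05]]' | python3 steer.py; python3 - <<'E'
from h import *
s=camrig.read_camera("side"); cv2.imwrite("pics/g4.png",cv2.resize(s["color"][190:310,270:390],(600,600),interpolation=2)); go([.6065,.1433,.1535],154)
E
```

```text
time_s: 4.12
tool_pos: [0.6052, 0.1425, 0.141]
tool_rot: [-179.9, -0.1, 154.3]
force: [-0.5, -0.2, -0.5]
grip_width: 0.0497
grasp_force: 0.0
time_s: 4.37
tool_pos: [0.6053, 0.1425, 0.1311]
tool_rot: [-179.9, -0.1, 154.3]
force: [0.4, 0.3, -1.5]
grip_width: 0.0497
grasp_force: 0.0
t 4.4167 tool dx dy dz turn: [-0.0006  0.0011 -0.0219] 0.27 [0.60548615 0.14256453 0.13162974] [-1.79940683e+02 -6.42615086e-02  1.54266138e+02] [-29.4  17.9  16.7  93.5  -5.4  69.4  52.7]
```

View pics/g4.png

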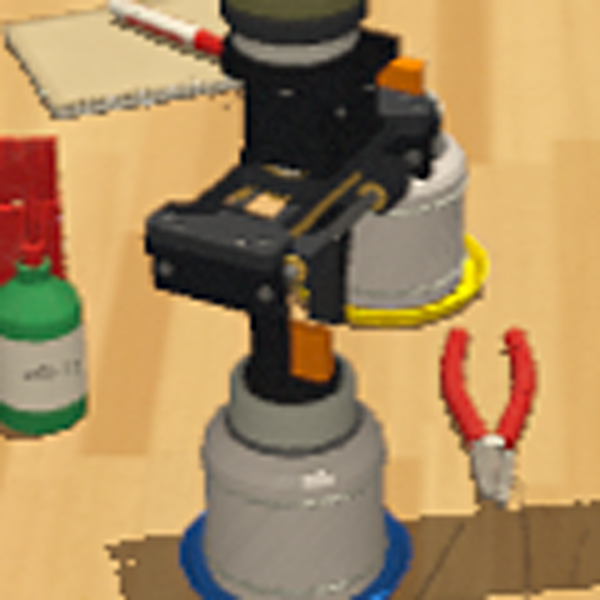

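The near finger now overlaps the bar over its height (crop x 250-290). Closing gently.

```bash
echo '[[0,0,0,0,0.03],[0,0,0,0,0.018],[0,0,0,0,0.01],[0,0,0,0,0.008],[0,0,0,0,0.008],[0,0,0,0,0.008],[0,0,0,0,0.008],[0,0,0,0,0.008]]' | python3 steer.py 8; python3 -c "
from h import *
go([.6065,.1433,.1535],154);o=status.get_obs();print(o['force'],o['wrist_torque'])"
```

```text
time_s: 5.08
tool_pos: [0.6063, 0.1433, 0.1328]
tool_rot: [179.9, 0.0, 154.3]
force: [1.3, -0.2, -0.0]
grip_width: 0.0139
grasp_force: 8.0
t 5.0833 tool dx dy dz turn: [-0.0002  0.0001 -0.0207] 0.29 [0.60631294 0.14327834 0.13275982] [1.79937973e+02 2.09628454e-02 1.54287880e+02] [-29.4  17.9  16.7  93.5  -5.5  69.4  52.7]
[ 1.28104001 -0.15750188 -0.01837164] [ 0.26046547 -0.16986115  0.02326937]
```

Gripped: 13.9 mm opening, 8 N. Now I'll feel clockwise (positive tool turn) in small steps, watching the moment.

Scaled: 4 degrees / 90 = 0.0444.

```bash
cat > w.py <<'E'
from cell import env, camrig, status
o=status.get_obs(); print("TORQUE",o["wrist_torque"].round(3),"yaw",round(o["tool_rot"][2],2),"grip",round(o["grip_width"],4))
E
echo '[[0,0,0,0.0222,0.008],[0,0,0,0.0444,0.008]]' | python3 steer.py | grep force; python3 w.py; echo '[[0,0,0,0.0222,0.008],[0,0,0,0.0444,0.008]]' | python3 steer.py| grep force; python3 w.py
```

```text
force: [2.9, 2.4, -0.8]
grasp_force: 8.0
TORQUE [ 0.504 -0.527  0.076] yaw 150.2 grip 0.0138
force: [3.1, 2.6, -0.5]
grasp_force: 8.1
TORQUE [ 0.563 -0.6    0.155] yaw 146.22 grip 0.0141
```

Scaled: 2 degrees / 90 = 0.0222.

```bash
echo '[[0,0,0,0.0222,0.008],[0,0,0,0.0222,0.008]]' | python3 steer.py | grep force; python3 w.py
```

```text
force: [2.6, 3.8, 0.1]
grasp_force: 8.1
TORQUE [ 0.63  -0.628  0.175] yaw 144.28 grip 0.0141
```

The torque climbs to 0.175 N m within 10°, which looks like a stop. I'll compare with the other way.

Scaled: -10 degrees / 90 = -0.1111.

```bash
echo '[[0,0,0,-0.0333,0.008],[0,0,0,-0.0667,0.008],[0,0,0,-0.1,0.008],[0,0,0,-0.1111,0.008],[0,0,0,-0.1111,0.008]]' | python3 steer.py | grep force; python3 w.py; echo '[[0,0,0,-0.0333,0.008],[0,0,0,-0.0667,0.008],[0,0,0,-0.0667,0.008]]' | python3 steer.py| grep force; python3 w.py;  echo '[[0,0,0,-0.0333,0.008],[0,0,0,-0.0667,0.008],[0,0,0,-0.0667,0.008]]' | python3 steer.py| grep force; python3 w.py
```

```text
force: [1.0, 1.7, 1.2]
grasp_force: 8.0
TORQUE [ 0.439 -0.156 -0.004] yaw 154.3 grip 0.014
force: [0.7, 1.0, 1.4]
grasp_force: 8.0
TORQUE [ 0.43  -0.116 -0.015] yaw 160.31 grip 0.0138
force: [-0.4, 1.8, 2.1]
grasp_force: 8.0
TORQUE [ 0.431 -0.045 -0.034] yaw 166.23 grip 0.014
```

It runs free anticlockwise, with only -0.03 N m at 12°. Continuing.

Scaled: -8 degrees / 90 = -0.0889.

```bash
echo '[[0,0,0,-0.0444,0.008],[0,0,0,-0.0889,0.008],[0,0,0,-0.0889,0.008]]' | python3 steer.py| grep force; python3 w.py;  echo '[[0,0,0,-0.0444,0.008],[0,0,0,-0.0889,0.008],[0,0,0,-0.0889,0.008]]' | python3 steer.py| grep force; python3 w.py; echo '[[0,0,0,-0.0444,0.008],[0,0,0,-0.0889,0.008],[0,0,0,-0.0889,0.008]]' | python3 steer.py| grep force; python3 w.py
```

```text
force: [0.2, 1.6, 2.2]
grasp_force: 8.0
TORQUE [ 0.275 -0.103 -0.058] yaw 174.21 grip 0.0137
force: [0.3, 0.9, 0.5]
grasp_force: 8.0
TORQUE [ 0.272 -0.013 -0.017] yaw -177.86 grip 0.0136
force: [0.2, -0.1, 0.5]
grasp_force: 8.0
TORQUE [ 0.236 -0.036 -0.   ] yaw -169.9 grip 0.014
```

36° with no resistance, so anticlockwise is the opening way.

Scaled: -12 degrees / 90 = -0.1333.

```bash
echo '[[0,0,0,-0.0444,0.008],[0,0,0,-0.0889,0.008],[0,0,0,-0.1333,0.008],[0,0,0,-0.1333,0.008]]' | python3 steer.py| grep force; python3 w.py;  echo '[[0,0,0,-0.0333,0.008],[0,0,0,-0.0556,0.008],[0,0,0,-0.0556,0.008]]' | python3 steer.py| grep force; python3 w.py; echo '[[0,0,0,-0.0333,0.008],[0,0,0,-0.0556,0.008],[0,0,0,-0.0556,0.008]]' | python3 steer.py| grep force; python3 w.py
```

```text
force: [-0.2, -0.3, 1.7]
grasp_force: 8.0
TORQUE [ 0.04  -0.07   0.005] yaw -157.94 grip 0.014
force: [-0.2, -0.5, 1.5]
grasp_force: 8.0
TORQUE [-0.069 -0.029  0.048] yaw -153.01 grip 0.0141
force: [1.1, -0.8, 0.6]
grasp_force: 8.0
TORQUE [-0.182 -0.017 -0.122] yaw -147.99 grip 0.0142
```

Scaled: -3 degrees / 90 = -0.0333.

```bash
echo '[[0,0,0,-0.0167,0.008],[0,0,0,-0.0333,0.008],[0,0,0,-0.0333,0.008]]' | python3 steer.py| grep force; python3 w.py
```

```text
force: [0.4, -1.3, 0.6]
grasp_force: 8.2
TORQUE [-0.193 -0.009 -0.166] yaw -144.99 grip 0.0142
```

Stop reached at about 58°. I'll back off a few degrees, firm the grip and try lifting a little.

Scaled: 4 degrees / 90 = 0.0444.

```bash
echo '[[0,0,0,0.0222,0.008],[0,0,0,0.0444,0.008],[0,0,0,0.0444,0.008],[0,0,0,0.0444,0.008]]' | python3 steer.py 15| grep force; python3 w.py; echo '[[0,0,-0.002,0.0444,0.008],[0,0,-0.004,0.0444,0.008],[0,0,-0.004,0.0444,0.008]]' | python3 steer.py; python3 w.py
```

```text
force: [0.9, -2.6, 1.0]
grasp_force: 14.9
TORQUE [-0.292  0.007 -0.049] yaw -148.83 grip 0.0141
time_s: 8.92
tool_pos: [0.6059, 0.1425, 0.1363]
tool_rot: [-180.0, -0.0, -152.7]
force: [0.3, -0.9, -0.7]
grip_width: 0.014
grasp_force: 15.0
TORQUE [-0.253 -0.102 -0.048] yaw -152.65 grip 0.014
```

It rises 4 mm with only the cap's weight on the wrist. Lifting on, carefully at first.

```bash
echo '[[0,0,-0.003,0,0.008],[0,0,-0.006,0,0.008],[0,0,-0.006,0,0.008]]' | python3 steer.py; python3 w.py; echo '[[0,0,-0.01,0,0.008],[0,0,-0.02,0,0.008],[0,0,-0.03,0,0.008],[0,0,-0.04,0,0.008],[0,0,-0.05,0,0.008],[0,0,-0.055,0,0.008],[0,0,-0.055,0,0.008],[0,0,-0.055,0,0.008]]' | python3 steer.py; python3 - <<'E'
from h import *
s=camrig.read_camera("side"); cv2.imwrite("pics/g5.png",cv2.resize(s["color"][190:310,270:390],(600,600),interpolation=2))
E
python3 w.py
```

```text
time_s: 9.17
tool_pos: [0.6065, 0.1428, 0.1436]
tool_rot: [-180.0, 0.1, -152.7]
force: [0.1, -1.3, -0.0]
grip_width: 0.0136
grasp_force: 15.0
TORQUE [-0.203 -0.043  0.015] yaw -152.71 grip 0.0136
time_s: 9.83
tool_pos: [0.6062, 0.1428, 0.1979]
tool_rot: [180.0, 0.0, -152.7]
force: [-0.3, 0.4, -1.5]
grip_width: 0.0138
grasp_force: 15.0
TORQUE [ 0.076  0.058 -0.027] yaw -152.73 grip 0.0138
```

View pics/g5.png

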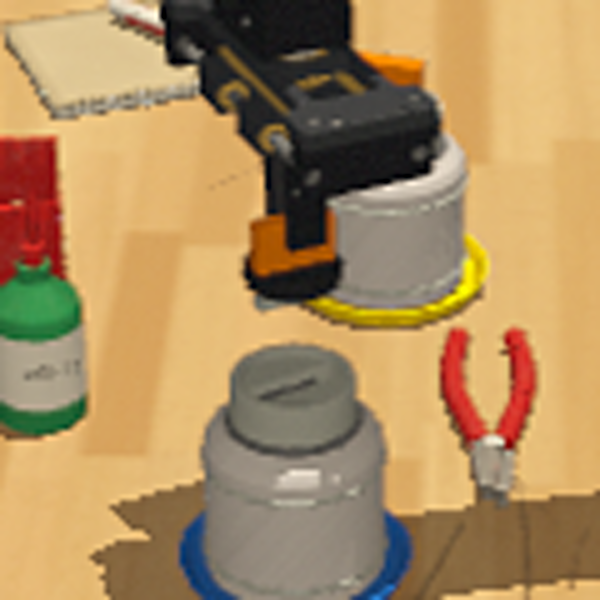

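The cap is off: disc at crop (293,275), upright in the fingers, with the slotted neck open below it at (293,390). I'll let it settle, then hand in.

```bash
echo '[[0,0,0,0,0.008],[0,0,0,0,0.008],[0,0,0,0,0.008],[0,0,0,0,0.008]]' | python3 steer.py; python3 -c "
from cell import env, camrig, status
print(env.sign_off())"
```

```text
time_s: 10.22
tool_pos: [0.6059, 0.1426, 0.1972]
tool_rot: [180.0, -0.0, -152.7]
force: [-0.4, 1.3, -0.8]
grip_width: 0.0138
grasp_force: 15.0
the job is handed in; nothing more can be done
None
```

The blue-dish canister's cap opened anticlockwise and is off, held upright and still in the gripper about 6 cm above its seat; I handed the job in at 10.2 s, and no verdict came back.

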